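Load the spring reel into the reel stand

ROBOT

A 6-joint arm with a two-finger parallel gripper is mounted at the origin on the work surface. World frame = base frame: x ahead of the robot, y to its left, z up, the work surface at z = 0. Lengths are in mm, angles in rad, forces in N, time in s.
With the tool pointing down it reaches from about 400 to 925 mm from the base axis. Payload 12.5 kg.
Tool frame: the origin (TCP) lies at the very end of the fingers, on their centre line; the grasp point (between the pads) lies 19 mm behind it; z points along the fingers, y is the line along which they close (so a half turn about z gives the same grasp; the last joint's range is limited). The gripper opens to 95 mm and grips with 3 to 60 N. Pads are 20 mm wide; open, the fingers measure 119 mm over their backs; the gripper's body (75 mm by 180 mm) begins 59 mm behind the grasp point.
Start: joints at [1.065, 0.491, 1.559, -0, 1.092, -0.106], TCP at [243.257, 575.737, 214.661] pointing down, gripper open.
Joint ranges: [-3.1, 3.1], [-0.84, 2.19], [0.05, 2.79], [-1.13, 4.28], [0.06, 2.93], [-2.69, 2.69]. Speed limits (rad/s): [2.22, 2.22, 2.79, 3.14, 3.14, 3.14].

INTERFACE

Orientations are given as [roll, pitch, yaw] about the fixed x, y, z axes, in that order (R = Rz(yaw) Ry(pitch) Rx(roll)).
In Python, from cell import * gives the robot as it stands.
- The arm moves only by the tool jog_arm, never from a script. Its argument "targets" is a list of rows, each an object with "turn": the turn, a rotation vector about the world's x, y, z in degrees, a list of three; "slide": the shift along the world's x, y, z in mm, a list of three; "claw": the opening in per cent of the stroke, from 0 (shut) to 100 (fully open). In form: [{"turn": [wx, wy, wz], "slide": [x, y, z], "claw": claw}, ...]. A call has 1 to 5 rows; each row shifts and turns the commanded pose from where the row before left it; what a row does not reach is not made up. A row lasts 1/8 s, in which the tool goes at most 62.5 mm and 10.7 degrees, less where a joint would pass 70% of its speed; a pose out of reach is approached as far as the arm can. A call with a gripper value outside its range is refused whole. The fingers move at their own pace and stop on an object; the grip force is fixed at half the most. Time passes only in rows, so rows that do not move let the fingers close. It gives the time, the measured TCP pose, the force, the opening and the grip force at its end, in the units of the state.
- state(): the state, without advancing time (a new reading comes with each control period).
- read_camera(name): name is "scene" or "top" or "wrist"; returns a dict with "frame" (384x512x3 uint8, blue, green, red), "mtx" (3x3 intrinsics, pixels), "R" (3x3) and "t" (3): a world point X has camera coordinates R X + t. Camera axes: x right, y down, z forward; pixel columns grow to the right and rows downward; lengths in mm; the calibration is good to about 2 mm. The wrist camera is an equidistant fisheye: a pixel r from the principal point sees the ray r / f radians off the axis. A picture is of the moment at which its call begins. There is no depth.
- job_done(): hands the job in; it is judged then, once.
Trained networks look in the newest picture that a camera, given by its name, has taken for a name from the list of things; names that differ only in an ending like _2 or _b are one class to them, and where a whole thing is asked for, a point or a joint stands for the part that bears it (a point fixed in the world has none). Each returns a list of dicts, best first, with "conf" (0 to 1); they miss things now and then, are a little off and sometimes report something else, mostly with a low value. They report only what shows in the picture. A call takes as long as a camera call.
- look_for(query, camera): "xy" ([column, row] in pixels, amid what is visible of it).
The state is a dict: "t": time; "joints": joint angles; "qvel": joint speeds; "tau": joint torques, N m; "eef_pos": TCP position; "tcp_rot": TCP orientation; "ft_force": force on the tool from outside, world axes, zero at the start; "moment": the same for the moment, N m; "opening": opening from 0.0 (shut) to 1.0 (fully open); "grip_force": force on a finger pad.
Only numpy, scipy, OpenCV 4.12 (cv2) and the standard library are available. Lean on these libraries where they do the work, as an engineer would, in place of code of your own. Each camera call takes 0.05 s, during which the arm holds its last target. There are 200 camera calls.

TASK

Put the empty spring reel (the one with a steel rod sticking out at both ends) into the reel stand: pinch its two square cheeks together so that it becomes short, lower it between the stand's two end cups, and let it spring out so that a rod end sits in each cup. Leave it held there by its own spring, and leave the plain rodless spool where it is.

Things in the scene. Friction and masses are not known exactly. Their poses are not given: they have to be found in the camera images.
- reel_center (a point): Spring reel: two upright square wooden cheeks (70 x 70 x 8 mm) on a steel spindle along y, either end to either cup. At rest 66 mm over the cheeks; a 10 mm rod sticks out 54.5 mm from each cheek's middle; 175 mm over all. The point: on the axis, midway when unsqueezed, fixed to the -y cheek, 35 mm above the table on which the cheeks stand. Pinch the cheeks from outside, above the rods. 0.17 kg.
- reel_slide (a joint): How far the reel is squeezed, m: 0 at rest (175 mm long, 66 mm over the cheeks), 0.041 fully squeezed (134 mm long, 25 mm over the cheeks; a firm stop). The spring takes 4.5 N to start, 10.7 N fully squeezed. In the cups about 0.005.
- stand_mid (a point): Fixed reel stand: base board 90 x 222 x 14 mm, a post 114 mm tall at each end, on each post a round metal cup (38 mm inner, 48 mm outer diameter, 10 mm deep) facing inwards. Point: midway between the cups on their axis, 90 mm above the table; y along that axis, z up. Cup rims are 150 mm apart, cup floors 170 mm; between them it is open from above.
- spool_center (a point): Centre of a plain wooden spool, a bystander to be left alone: same 70 mm square cheeks, but 44 mm over them, a thick wooden core along y and no rods. Stands on the table, this point 35 mm up.

How it is judged (in metres and radians):
At the end, for the whole second after the job is handed in: The reel is held at rest between the cups by its own spring, one rod end in each: its centre within 20 mm of the stand's midpoint sideways and 20 mm in height, its axis within 0.2 rad of the cups' axis, and 2 to 10 mm of squeeze left in it (horizontal distance between reel_center and stand_mid below 0.02 m and z of reel_center in the frame of stand_mid between -0.02 and 0.02 m and angle between the y axis of reel_center and the y axis of stand_mid, either way round below 0.2 rad and value of joint reel_slide between 0.002 and 0.01 m and linear speed of reel below 0.03 m/s); the robot touches nothing.
It fails at once if the plain spool was moved by more than 40 mm (distance of spool_center from where it was at the start of the episode above 0.04 m).
It also fails if it takes over 42 s, if anything falls off the work surface, if the arm or the gripper's body presses on something with over 40 N, if the wrist force passes 120 N, or if a joint passes its speed limit or range.

## Working session

There is one attempt and no reset: what is moved stays moved. The work goes in short steps, Python scripts to look and compute and a tool call to move; the robot and the scene stay as the last step left them, time stands still between calls to the robot, and variables do not carry over. Pictures are saved under pics/ and viewed, at most 10 in all, crops included, and the job is handed in when it is done.

Besides the shell and the picture viewer there is one more tool, called after "Request:" by a JSON object that holds its "api" and its "payload", one argument or row to a line. jog_arm: Moves the arm, as the interface text tells. Its arguments: {"type":"object","properties":{"targets":{"type":"array","items":{"type":"object","properties":{"turn":{"type":"array","items":{"type":"number"}},"slide":{"type":"array","items":{"type":"number"}},"claw":{"type":"number"}}}}},"required":["targets"]}

```bash
mkdir -p pics
cat > h.py <<'E'
from cell import *
import numpy as np, cv2
def ray(c,xy,fish=False):
    K=c["mtx"];R=np.array(c["R"]);t=np.array(c["t"]).ravel()
    a=(xy[0]-K[0][2])/K[0][0];b=(xy[1]-K[1][2])/K[1][1]
    if fish:
        r=np.hypot(a,b);d=np.array([np.sin(r)*a/max(r,1e-9),np.sin(r)*b/max(r,1e-9),np.cos(r)])
    else: d=np.array([a,b,1.])
    return -R.T@t,R.T@d
def atz(c,xy,z,fish=False):
    o,d=ray(c,xy,fish);return (o+d*(z-o[2])/d[2]).round(1)
def tri(rs):
    A=0;b=0
    for o,d in rs:
        d=d/np.linalg.norm(d);P=np.eye(3)-np.outer(d,d);A=A+P;b=b+P@o
    return np.linalg.solve(A,b).round(1)
E
python3 - <<'E'
from h import *
ims=[]
for n in ["scene","top"]:
    c=read_camera(n);ims.append(c["frame"]);print(n,(-np.array(c["R"]).T@np.array(c["t"]).ravel()).round())
    for q,z in [("reel_center",35),("stand_mid",90),("spool_center",35)]:
        for r in look_for(q,n)[:3]: print(q,np.round(r["xy"],1),round(r["conf"],2),atz(c,r["xy"],z))
    cv2.imwrite(f"pics/{n}0.png",cv2.resize(c["frame"],(800,600)))
E
```

```text
scene [767. 334. 753.]
reel_center [207.5 119.1] 0.74 [ 487.2 -270.4   35. ]
stand_mid [322.4 343.2] 0.87 [592.  289.8  90. ]
stand_mid [210.8 128.5] 0.25 [ 516.2 -196.3   90. ]
spool_center [250.1 204.6] 0.69 [531.2 -14.4  35. ]
top [ 366.    8. 1042.]
reel_center [372.4 223.3] 0.78 [ 481.1 -288.7   35. ]
stand_mid [151.2 189. ] 0.68 [550.9 276.8  90. ]
spool_center [266.8 201.7] 0.79 [533.1 -13.3  35. ]
```

View pics/top0.png

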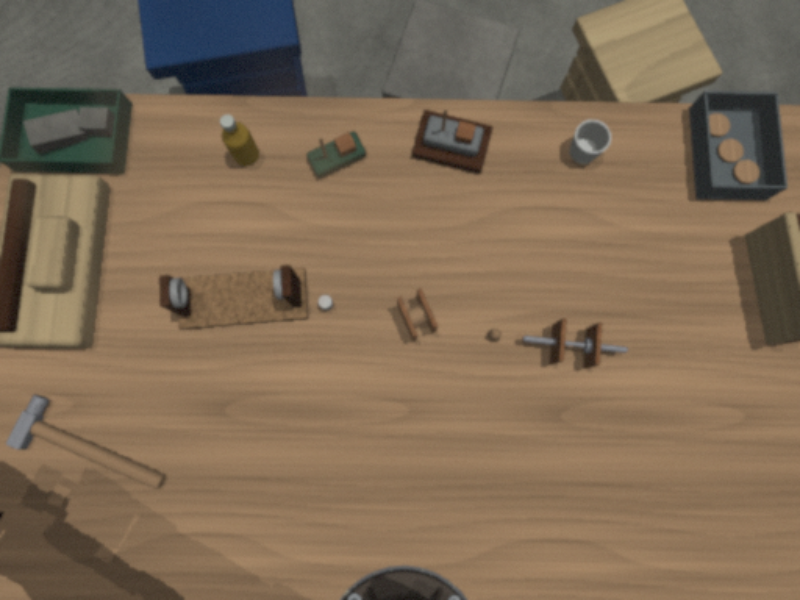

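View pics/scene0.png

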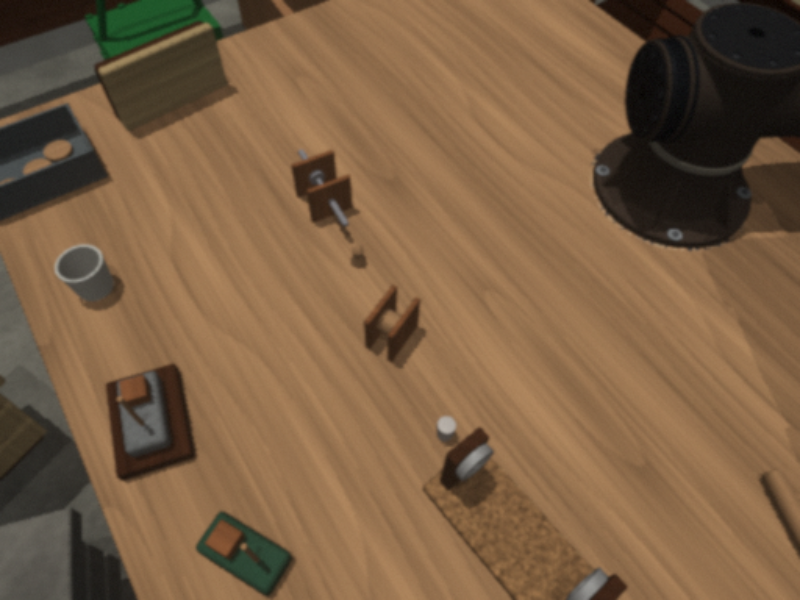

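The top view (800x600) shows the reel at about (575,344), with rod ends at (524,340) and (626,350). The stand's cups are at (179,294) and (281,284), and the spool at (417,315) is between the two. The scene view agrees.

Run:
```python
from h import *
c=read_camera("top");s=read_camera("scene")
k=1.5625
def rep(n,p,z):
    a,b=[atz(c,np.array(q)/k,z) for q in p];d=a-b
    print(n,a,b,(a+b)/2,np.linalg.norm(d).round(1),'yaw of y',np.degrees(np.arctan2(-d[0],d[1])).round(1))
rep("reel",[(523,340),(627,350)],35)
rep("cups",[(181,294),(279,285)],90)
rep("boardfront",[(180,327),(308,318)],14)
rep("boardback",[(175,276),(306,268)],14)
print(atz(s,np.array((301,153))/k,35),atz(s,np.array((346,226))/k,35))
g=cv2.resize(c["frame"][195:245,320:410],None,fx=8,fy=8,interpolation=2)
h=cv2.resize(c["frame"][160:220,90:220],None,fx=5.5,fy=5.5,interpolation=2)
h=cv2.copyMakeBorder(h[:190],0,0,0,max(0,720-h.shape[1]),0) if 0 else cv2.resize(c["frame"][165:215,100:205],(720,343),interpolation=2)
cv2.imwrite("pics/c1.png",cv2.resize(np.vstack([cv2.resize(g,(720,400))[:,:],h]),(580,598)))
```

```text
reel [ 494.3 -190.9   35. ] [ 480.6 -363.8   35. ] [ 487.45 -277.35   35.  ] 173.4 yaw of y -4.5
cups [551.4 365.1  90. ] [569.  209.5  90. ] [560.2 287.3  90. ] 156.6 yaw of y 6.5
boardfront [508.8 390.4  14. ] [528.3 172.7  14. ] [518.55 281.55  14.  ] 218.6 yaw of y 5.1
boardback [597.9 406.8  14. ] [616.3 180.3  14. ] [607.1  293.55  14.  ] 227.2 yaw of y 4.6
[ 483.3 -352.    35. ] [ 499.3 -184.7   35. ]
```

View pics/c1.png

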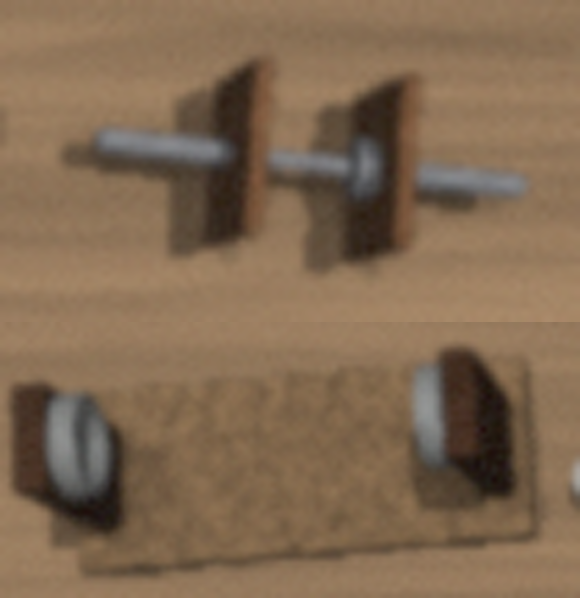

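The reel is at about (488,-274) with yaw -5°, and the stand at (561,287) with yaw +5°. Board length, cup spacing and rod length all match the given sizes.

```bash
python3 -c "
from h import *
s=state();print(s['t'],s['eef_pos'],np.degrees(s['tcp_rot']),s['opening'])"
```

```text
0.5 [243.27251391 575.72178509 214.65559778] [1.79994268e+02 1.75255025e-03 1.57092733e+02] 1.0008281156808752
```

Request:
{"api": "jog_arm", "payload": {
  "targets": [
    {"turn":[0,0,0],"slide":[50,-35,0],"claw":100},
    {"turn":[0,0,0],"slide":[50,-35,0],"claw":100},
    {"turn":[0,0,0],"slide":[50,-35,0],"claw":100},
    {"turn":[0,0,0],"slide":[40,-45,0],"claw":100},
    {"turn":[0,0,0],"slide":[30,-50,0],"claw":100}
  ]
}}

```text
t: 1.12
eef_pos: [464.7, 374.2, 214.5]
tcp_rot: [3.141, 0.0, 2.742]
ft_force: [1.0, 0.1, 0.3]
opening: 0.998
grip_force: 0.0
```

Request:
{"api": "jog_arm", "payload": {
  "targets": [
    {"turn":[0,0,4],"slide":[15,-55,0],"claw":100},
    {"turn":[0,0,4],"slide":[10,-55,0],"claw":100},
    {"turn":[0,0,4],"slide":[5,-55,0],"claw":100},
    {"turn":[0,0,3],"slide":[0,-55,0],"claw":100},
    {"turn":[0,0,3],"slide":[0,-55,0],"claw":100}
  ]
}}

```text
t: 1.75
eef_pos: [493.1, 99.0, 214.8]
tcp_rot: [3.141, 0.001, 3.058]
ft_force: [-0.1, -0.1, 0.2]
opening: 1.002
grip_force: 0.0
```

Request:
{"api": "jog_arm", "payload": {
  "targets": [
    {"turn":[0,0,0],"slide":[0,-55,0],"claw":100},
    {"turn":[0,0,0],"slide":[0,-55,0],"claw":100},
    {"turn":[0,0,0],"slide":[0,-55,0],"claw":100},
    {"turn":[0,0,0],"slide":[-3,-55,0],"claw":100},
    {"turn":[0,0,0],"slide":[-5,-55,0],"claw":100}
  ]
}}

```text
t: 2.38
eef_pos: [485.0, -176.1, 214.8]
tcp_rot: [-3.142, 0.001, 3.056]
ft_force: [0.3, 0.6, -0.0]
opening: 0.999
grip_force: 0.0
```

Request:
{"api": "jog_arm", "payload": {
  "targets": [
    {"turn":[0,0,0],"slide":[0,-50,0],"claw":100},
    {"turn":[0,0,0],"slide":[0,-48,0],"claw":100},
    {"turn":[0,0,0],"slide":[0,0,0],"claw":100}
  ]
}}

```text
t: 2.75
eef_pos: [485.0, -275.0, 214.4]
tcp_rot: [-3.141, 0.0, 3.053]
ft_force: [0.2, 0.2, -0.5]
opening: 0.999
grip_force: 0.0
```

Run:
```python
from h import *
s=state();print(s['t'],s['eef_pos'],np.degrees(s['tcp_rot']),s['joints'])
c=read_camera("wrist");cv2.imwrite("pics/w1.png",cv2.resize(c["frame"],(800,600),interpolation=2))
for q,z in [("reel_center",35),("spool_center",35)]:
    for r in look_for(q,"wrist")[:2]: print(q,r["xy"],r["conf"],atz(c,r["xy"],z,True))
```

```text
2.75 [ 484.98466329 -274.99964823  214.37620554] [-1.79985374e+02  1.02717132e-02  1.74903099e+02] [-6.34238399e-01  3.95371496e-01  1.72670653e+00 -1.47077763e-04
  1.01922896e+00 -2.11599995e+00]
reel_center [244.5, 182.9] 0.93 [ 487.7 -283.8   35. ]
spool_center [441.3, 195.4] 0.55 [527.2 -11.3  35. ]
```

View pics/w1.png

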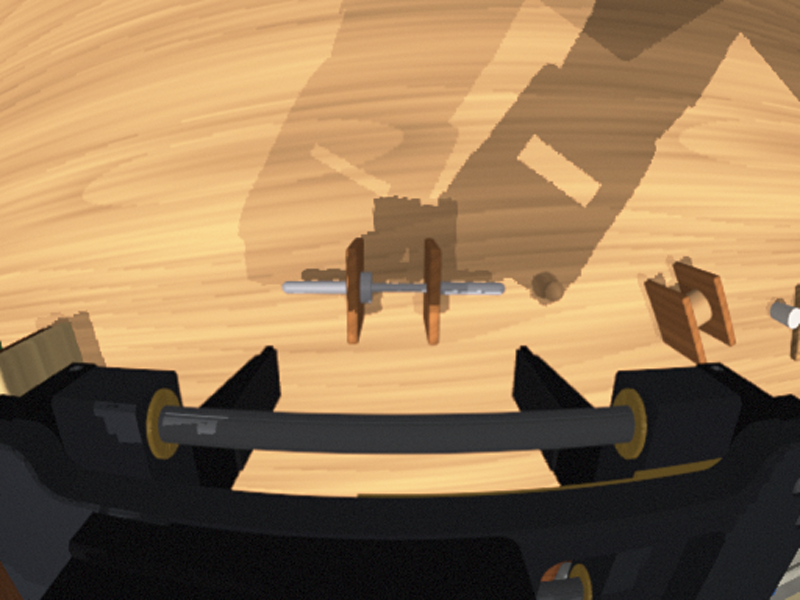

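The wrist view shows the reel's rod running from (283,287) to (504,289). The cheek tops run roughly from (355,240) to (352,343) and from (430,240) to (433,343), nearly square to the fingers at (275,350) and (518,350).

Run:
```python
from h import *
c=read_camera("wrist");k=1.5625
f=lambda p,z:atz(c,np.array(p)/k,z,True)
a,b=f((505,289),35),f((283,287),35);d=a-b
print(a,b,(a+b)/2,np.linalg.norm(d),np.degrees(np.arctan2(-d[0],d[1])))
for p in [(348,343),(358,343),(428,343),(439,343)]: print(f(p,70))
s=state();print(s['tcp_rot'])
# fingertips projected check: tip at TCP z
for p in [(277,350),(516,350)]: print(f(p,s['eef_pos'][2]))
```

```text
[ 498.3 -184.6   35. ] [ 481.9 -357.9   35. ] [ 490.1  -271.25   35.  ] 174.07426576033575 -5.406005433187532
[ 520.  -306.9   70. ]
[ 520.6 -299.7   70. ]
[ 524.9 -249.7   70. ]
[ 525.6 -241.8   70. ]
[ 3.14122770e+00 -1.69892376e-04  3.05671472e+00]
[ 471.7 -316.   214.7]
[ 479.8 -221.5  214.7]
```

Request:
{"api": "jog_arm", "payload": {
  "targets": [
    {"turn":[0,0,0],"slide":[5,4,-40],"claw":100},
    {"turn":[0,0,0],"slide":[0,0,-40],"claw":100},
    {"turn":[0,0,0],"slide":[0,0,-40],"claw":100},
    {"turn":[0,0,0],"slide":[0,0,-30],"claw":100},
    {"turn":[0,0,0],"slide":[0,0,-18],"claw":100}
  ]
}}

```text
t: 3.58
eef_pos: [490.2, -266.7, 45.5]
tcp_rot: [3.141, -0.001, 3.058]
ft_force: [0.8, 0.3, 0.2]
opening: 1.001
grip_force: 0.0
```

Request:
{"api": "jog_arm", "payload": {
  "targets": [
    {"turn":[0,0,0],"slide":[0,0,0],"claw":10},
    {"turn":[0,0,0],"slide":[0,0,0],"claw":10},
    {"turn":[0,0,0],"slide":[0,0,0],"claw":10},
    {"turn":[0,0,0],"slide":[0,0,0],"claw":10},
    {"turn":[0,0,0],"slide":[0,0,0],"claw":10}
  ]
}}

```text
t: 4.2
eef_pos: [490.5, -268.3, 47.4]
tcp_rot: [-3.141, 0.001, 3.056]
ft_force: [0.0, 1.6, 6.1]
opening: 0.533
grip_force: 9.1
```

Request:
{"api": "jog_arm", "payload": {
  "targets": [
    {"turn":[0,0,0],"slide":[0,0,0],"claw":10},
    {"turn":[0,0,0],"slide":[0,0,0],"claw":10},
    {"turn":[0,0,0],"slide":[0,0,0],"claw":10},
    {"turn":[0,0,0],"slide":[0,0,0],"claw":10}
  ]
}}

```text
t: 4.7
eef_pos: [490.6, -268.4, 47.4]
tcp_rot: [-3.141, 0.001, 3.056]
ft_force: [0.2, 1.2, 5.8]
opening: 0.259
grip_force: 30.0
```

Request:
{"api": "jog_arm", "payload": {
  "targets": [
    {"turn":[0,0,0],"slide":[0,0,10],"claw":10},
    {"turn":[0,0,0],"slide":[0,0,30],"claw":10},
    {"turn":[0,0,0],"slide":[0,0,45],"claw":10},
    {"turn":[0,0,0],"slide":[0,0,45],"claw":10},
    {"turn":[0,0,0],"slide":[0,0,45],"claw":10}
  ]
}}

```text
t: 5.32
eef_pos: [489.8, -268.1, 223.6]
tcp_rot: [3.142, -0.0, 3.056]
ft_force: [-0.2, -0.2, -2.1]
opening: 0.258
grip_force: 30.0
```

Run:
```python
from h import *
s=state();print(s['t'],s['eef_pos'],np.degrees(s['tcp_rot']),s['opening'],s['ft_force'],s['moment'])
c=read_camera("wrist");cv2.imwrite("pics/w2.png",cv2.resize(c["frame"],(800,600),interpolation=2))
```

```text
5.325 [ 489.84230657 -268.08229913  223.64091919] [ 1.79996361e+02 -2.57505047e-03  1.75084924e+02] 0.2579396156698861 [-0.21083909 -0.23412306 -2.14168592] [-0.00992395 -0.02500132 -0.01011709]
```

View pics/w2.png

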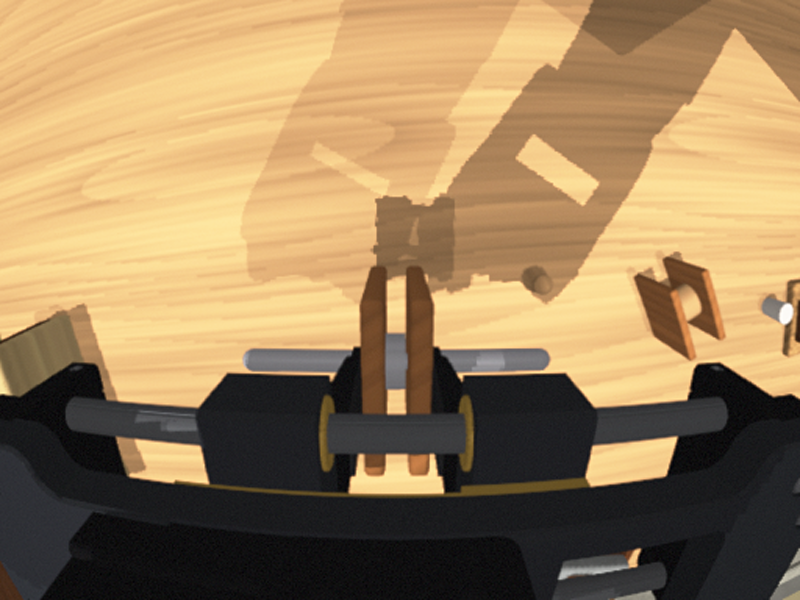

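The reel is held level and fully squeezed, with the rod running from (245,358) to (548,358), centred in the fingers. Next I carry it to the stand.

Request:
{"api": "jog_arm", "payload": {
  "targets": [
    {"turn":[0,0,2],"slide":[6,40,0],"claw":10},
    {"turn":[0,0,2],"slide":[7,52,0],"claw":10},
    {"turn":[0,0,2],"slide":[7,52,0],"claw":10},
    {"turn":[0,0,2],"slide":[7,52,0],"claw":10},
    {"turn":[0,0,2],"slide":[7,52,0],"claw":10}
  ]
}}

```text
t: 6.0
eef_pos: [524.0, -18.6, 222.0]
tcp_rot: [-3.142, 0.0, -3.052]
ft_force: [1.1, -0.2, -1.4]
opening: 0.257
grip_force: 30.0
```

Request:
{"api": "jog_arm", "payload": {
  "targets": [
    {"turn":[0,0,0],"slide":[7,52,0],"claw":10},
    {"turn":[0,0,0],"slide":[7,52,0],"claw":10},
    {"turn":[0,0,0],"slide":[7,52,0],"claw":10},
    {"turn":[0,0,0],"slide":[7,52,0],"claw":10},
    {"turn":[0,0,0],"slide":[7,52,0],"claw":10}
  ]
}}

```text
t: 6.62
eef_pos: [559.0, 241.4, 221.9]
tcp_rot: [-3.142, -0.0, -3.053]
ft_force: [1.2, 0.7, -1.6]
opening: 0.258
grip_force: 30.0
```

Request:
{"api": "jog_arm", "payload": {
  "targets": [
    {"turn":[0,0,0],"slide":[2,37,0],"claw":10},
    {"turn":[0,0,0],"slide":[0,10,0],"claw":10},
    {"turn":[0,0,0],"slide":[0,0,0],"claw":10},
    {"turn":[0,0,0],"slide":[0,0,0],"claw":10}
  ]
}}

```text
t: 7.12
eef_pos: [561.3, 285.6, 221.8]
tcp_rot: [-3.141, -0.0, -3.054]
ft_force: [0.2, -0.1, -1.3]
opening: 0.26
grip_force: 30.0
```

Run:
```python
from h import *
s=state();print(s['t'],s['eef_pos'],np.degrees(s['tcp_rot']),s['opening'],s['ft_force'])
c=read_camera("wrist");cv2.imwrite("pics/w3.png",cv2.resize(c["frame"],(800,600),interpolation=2))
for r in look_for("stand_mid","wrist")[:2]: print(r["xy"],r["conf"],atz(c,r["xy"],90,True))
```

```text
7.125 [561.28620249 285.57926457 221.78852502] [-1.79990140e+02 -8.04310205e-03 -1.74960029e+02] 0.25965438572001526 [ 0.24800165 -0.0583479  -1.26067836]
[258.8, 176.6] 0.65 [547.5 291.9  90. ]
```

View pics/w3.png

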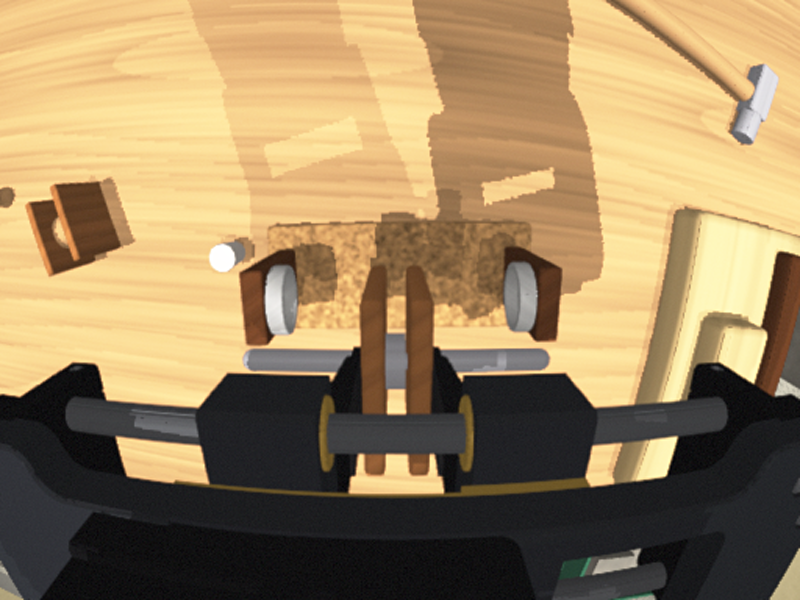

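The wrist view shows the stand's cups at (283,299) and (518,297), the post tops at about (256,340) and (547,338), and the reel's rod still running from (245,358) to (548,358). Next I compute the offsets.

Run:
```python
from h import *
c=read_camera("wrist");k=1.5625
f=lambda p,z:atz(c,np.array(p)/k,z,True)
def rep(n,a,b,z):
    a,b=f(a,z),f(b,z);d=b-a;print(n,a,b,(a+b)/2,np.linalg.norm(d).round(1),np.degrees(np.arctan2(-d[0],d[1])).round(2))
rep("rod",(244,358),(549,358),209.5)
rep("rimcentre",(288,300),(513,297),90)
rep("rim inner side top",(298,298),(504,296),90)
rep("post front outer top",(248,343),(556,339),114)
rep("post back outer top",(242,271),(562,267),114)
rep("board back",(268,226),(530,222),14)
cv2.imwrite("pics/w4.png",cv2.resize(c["frame"][140:235,140:375],(800,323),interpolation=2))
```

```text
rod [566.4 221.4 209.5] [554.8 353.7 209.5] [560.6  287.55 209.5 ] 132.8 5.01
rimcentre [570.9 214.7  90. ] [555.3 367.2  90. ] [563.1  290.95  90.  ] 153.3 5.84
rim inner side top [568.9 221.6  90. ] [555.2 360.7  90. ] [562.05 291.15  90.  ] 139.8 5.62
post front outer top [595.8 193.4 114. ] [575.4 394.4 114. ] [585.6 293.9 114. ] 202.0 5.8
post back outer top [548.1 189.2 114. ] [527.7 390.  114. ] [537.9 289.6 114. ] 201.8 5.8
board back [529.4 178.1  14. ] [506.6 395.   14. ] [518.   286.55  14.  ] 218.1 6.0
```

View pics/w4.png

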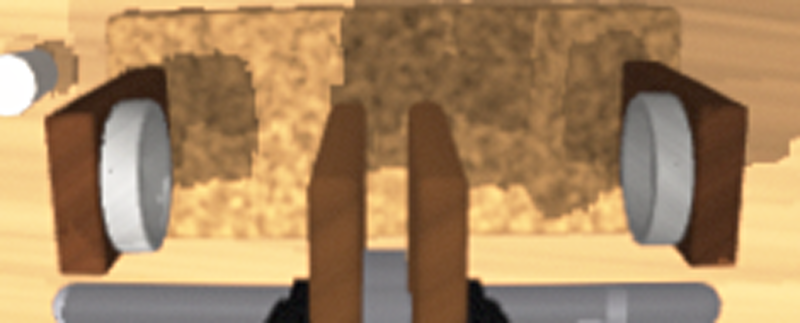

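Request:
{"api": "jog_arm", "payload": {
  "targets": [
    {"turn":[0,0,0.8],"slide":[1.5,4,0],"claw":10},
    {"turn":[0,0,0],"slide":[0,0,-20],"claw":10},
    {"turn":[0,0,0],"slide":[0,0,-25],"claw":10},
    {"turn":[0,0,0],"slide":[0,0,-25],"claw":10},
    {"turn":[0,0,0],"slide":[0,0,0],"claw":10}
  ]
}}

```text
t: 7.9
eef_pos: [562.1, 290.4, 150.2]
tcp_rot: [-3.141, -0.003, -3.038]
ft_force: [0.6, -0.7, -2.5]
opening: 0.262
grip_force: 30.0
```

Request:
{"api": "jog_arm", "payload": {
  "targets": [
    {"turn":[0,0,0],"slide":[0,0,-15],"claw":10},
    {"turn":[0,0,0],"slide":[0,0,-15],"claw":10},
    {"turn":[0,0,0],"slide":[0,0,-15],"claw":10},
    {"turn":[0,0,0],"slide":[0,0,-6],"claw":10},
    {"turn":[0,0,0],"slide":[0,0,0],"claw":10}
  ]
}}

```text
t: 8.52
eef_pos: [562.6, 290.7, 100.2]
tcp_rot: [-3.141, -0.001, -3.039]
ft_force: [-1.0, -1.3, -1.2]
opening: 0.254
grip_force: 30.0
```

Run:
```python
from h import *
s=state();print(s['t'],s['eef_pos'],np.degrees(s['tcp_rot']),s['opening'],s['ft_force'],s['moment'])
c=read_camera("wrist");a=cv2.resize(c["frame"][140:300,140:375],(587,400),interpolation=2)
c=read_camera("top");b=cv2.resize(c["frame"][150:230,80:220],(350,200),interpolation=2)
o=np.zeros((600,587,3),np.uint8);o[:400]=a;o[400:,:350]=b
cv2.imwrite("pics/w5.png",o)
```

```text
8.525 [562.64635899 290.69552868 100.19494457] [-1.79993189e+02 -4.18996415e-02 -1.74106479e+02] 0.25366110958352406 [-0.99222145 -1.34002546 -1.2419744 ] [ 0.03713008 -0.03743733  0.00372789]
```

View pics/w5.png

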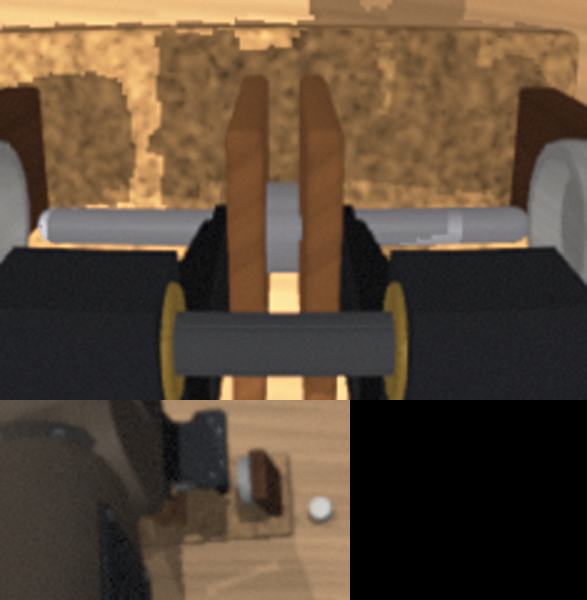

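The rod ends lie between the cup rims, level with the cup centres, and the reel is about 1.5 mm too far to +y. I shift it, then open.

Request:
{"api": "jog_arm", "payload": {
  "targets": [
    {"turn":[0,0,0],"slide":[0,-1.5,0],"claw":10},
    {"turn":[0,0,0],"slide":[0,0,0],"claw":35},
    {"turn":[0,0,0],"slide":[0,0,0],"claw":45},
    {"turn":[0,0,0],"slide":[0,0,0],"claw":52},
    {"turn":[0,0,0],"slide":[0,0,0],"claw":58}
  ]
}}

```text
t: 9.25
eef_pos: [562.8, 289.3, 100.7]
tcp_rot: [3.141, 0.0, -3.039]
ft_force: [0.2, 0.5, -1.2]
opening: 0.562
grip_force: 6.4
```

Request:
{"api": "jog_arm", "payload": {
  "targets": [
    {"turn":[0,0,0],"slide":[0,0,0],"claw":65},
    {"turn":[0,0,0],"slide":[0,0,0],"claw":80},
    {"turn":[0,0,0],"slide":[0,0,0],"claw":90},
    {"turn":[0,0,0],"slide":[0,0,0],"claw":90},
    {"turn":[0,0,0],"slide":[0,0,0],"claw":90}
  ]
}}

```text
t: 9.88
eef_pos: [562.8, 289.3, 100.7]
tcp_rot: [3.141, 0.0, -3.039]
ft_force: [-1.2, -0.0, -0.0]
opening: 0.897
grip_force: 0.0
```

Run:
```python
from h import *
s=state();print(s['t'],s['eef_pos'],s['opening'],s['ft_force'],s['grip_force'])
c=read_camera("wrist");cv2.imwrite("pics/w6.png",cv2.resize(c["frame"],(800,600),interpolation=2))
```

```text
9.875 [562.78559707 289.27442497 100.7222615 ] 0.8970646396526171 [-1.20280942 -0.02016759 -0.02823441] 0.0
```

View pics/w6.png

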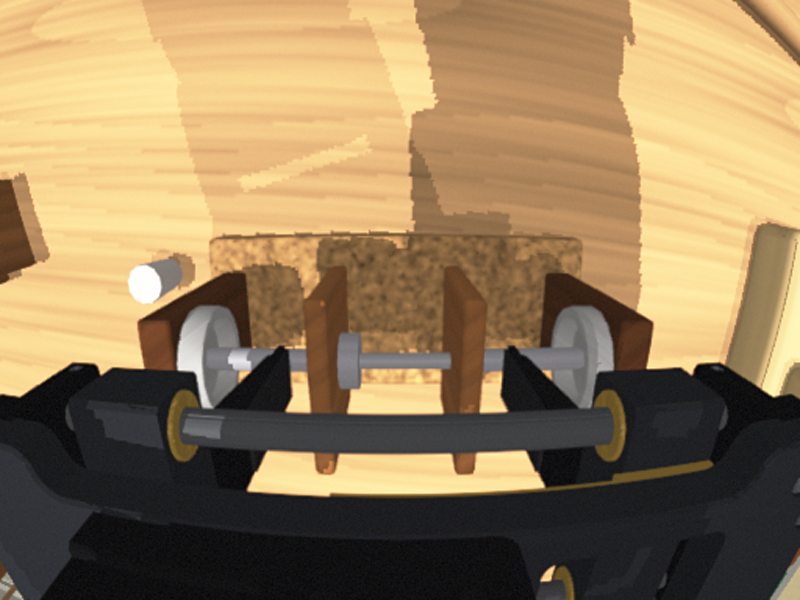

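Both rod ends now sit in the cups, at (210,358) and (583,357), and the fingers are clear of the cheeks. I withdraw straight up.

Request:
{"api": "jog_arm", "payload": {
  "targets": [
    {"turn":[0,0,0],"slide":[0,0,10],"claw":90},
    {"turn":[0,0,0],"slide":[0,0,25],"claw":90},
    {"turn":[0,0,0],"slide":[0,0,40],"claw":90},
    {"turn":[0,0,0],"slide":[0,0,40],"claw":90},
    {"turn":[0,0,0],"slide":[0,0,0],"claw":90}
  ]
}}

```text
t: 10.55
eef_pos: [563.8, 289.7, 219.5]
tcp_rot: [3.14, 0.006, -3.039]
ft_force: [0.8, -0.6, 0.4]
opening: 0.9
grip_force: 0.0
```

Run:
```python
from h import *
s=state();print(s['t'],s['eef_pos'],s['ft_force'])
c=read_camera("wrist");cv2.imwrite("pics/w7.png",cv2.resize(c["frame"],(800,600),interpolation=2))
```

```text
10.55 [563.78124322 289.69869259 219.48945503] [ 0.75821652 -0.59639604  0.39161433]
```

View pics/w7.png

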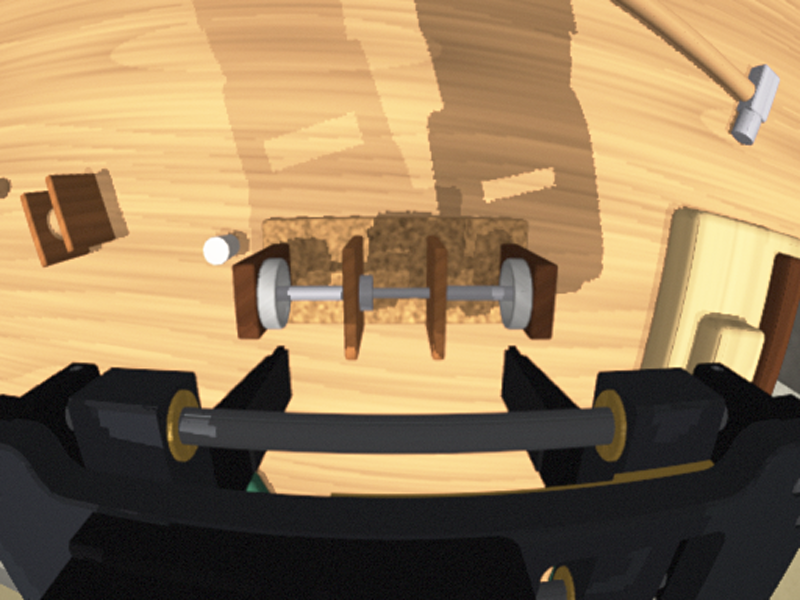

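The reel stays in the cups, with its rod running from (285,293) to (508,293). The gripper is clear, and the spool at (75,215) was never touched.

```bash
python3 -c "
from cell import *
print(job_done())"
```

```text
the job is handed in; nothing more can be done
None
```

The reel sits between the stand's cups, held by its own spring with a rod end in each; the spool was not touched, and the job was handed in at about 10.6 s (no verdict was returned).

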